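# Hold the cooler's filler cap at half-turn to bleed it

### The arm

A 7-joint arm with a two-finger parallel gripper is mounted at the origin on the work surface. World frame = base frame: x ahead of the robot, y to its left, z up, the work surface at z = 0. Lengths are in m, angles in rad, forces in N, time in s.
With the tool pointing down it reaches from about 0.35 to 0.775 m from the base axis. Payload 3.1 kg.
Tool frame: the origin (TCP) lies between the finger pads; the fingertips stand 22 mm ahead of it and the grasp point (between the pads) lies 3 mm ahead of it; z points along the fingers, y is the line along which they close (so a half turn about z gives the same grasp; the last joint's range is limited). The gripper opens to 85 mm and grips with 20 to 120 N. Pads are 22 mm wide; open, the fingers measure 114 mm over their backs; the gripper's body (76 mm by 85 mm) begins 54 mm behind the grasp point. The pads swing forward as they close: fully open they stand 13 mm farther back than shut.
Start: joints at [-1.278, 0.311, 0.014, 1.512, -0.004, 1.319, -0.027], TCP at [0.181, 0.519, 0.253] pointing down, gripper open.
Joint ranges: [-2.7, 2.7], [-0.3, 1.91], [-1.27, 1.3], [0.12, 2.57], [-1.44, 4.58], [0.2, 2.03], [-3.05, 3.05]. Speed limits (rad/s): [2.79, 2.79, 3.14, 3.14, 3.14, 3.14, 3.14].

### API

Orientations are given as a unit quaternion [x, y, z, w].
In Python, from plant import * gives the robot as it stands.
- The arm moves only by the tool arm_command, never from a script. Its argument "series" is a list of rows, each an object of numbers: "tx", "ty", "tz": the shift along the tool's x, y, z in cm; "ax", "ay", "az": the turn, a rotation vector about the tool's x, y, z in degrees; "claw": the opening, from 0 (shut) to 1 (fully open). A call has exactly 10 rows; each row shifts and turns the commanded pose from where the row before left it, along the tool's axes as they then stand; what a row does not reach is not made up. A row lasts 1/10 s, in which the tool goes at most 50 mm and 8.59 degrees, less where a joint would pass 70% of its speed; a pose out of reach is approached as far as the arm can. A call is refused whole if a number of a shift passes 5 or a number of a turn 8.59, either way. A call with a gripper value outside its range is refused whole. The fingers move at their own pace and stop on an object; the grip force is fixed at half the most. Time passes only in rows, so rows that do not move let the fingers close, or fill a call up. It gives the time, the measured TCP pose, the force, the opening and the grip force at its end, in the units of the state.
- get_state(): the state, without advancing time (a new reading comes with each control period).
- camera(name): name is "scene" or "side" or "wrist"; returns a dict with "color" (420x560x3 uint8, red, green, blue), "mtx" (3x3 intrinsics, pixels), "k1" (the pictures are not rectified: a ray, as slopes to the right and down, at radius r is drawn at 1 + k1 r^2 times it, then the intrinsics apply), "T" (4x4, takes a point from camera to world coordinates); the wrist camera has in their place "tool_from_camera" (4x4, takes a point from camera to tool coordinates, whose origin is the TCP and whose axes are the flange's). Camera axes: x right, y up, looking along -z (the intrinsics and any distortion apply to the point x, -y, -z); pixel columns grow to the right and rows downward; lengths in m; the calibration is good to about 2 mm. A picture is of the moment at which its call begins: read the wrist's pose just before it. There is no depth.
- close_job(): hands the job in; it is judged then, once.
Trained networks look in a picture, given as the dict that the camera call returned (one of the last four; its "shot" number tells which), for a name from the list of things; names that differ only in an ending like _2 or _b are one class to them, and where a whole thing is asked for, a point or a joint stands for the part that bears it (a point fixed in the world has none). Each returns a list of dicts, best first, with "score" (0 to 1); they miss things now and then, are a little off and sometimes report something else, mostly with a low value. They report only what shows in the picture. A call takes as long as a camera call. They do not tell look-alikes from the thing itself.
- regions_of(thing, picture): "region" (420x560 bool, what is visible of it) and "bbox" ([left, top, right, bottom] in pixels, round what is visible of it).
- spot_point(thing, picture): "at" ([row, column] in pixels: a listed point, or the origin of a listed thing).
The state is a dict: "clock": time; "qpos": joint angles; "qd": joint speeds; "joint_efforts": joint torques, N m; "tool_pos": TCP position; "ee_rot": TCP orientation; "ft_force": force on the tool from outside, world axes, zero at the start; "moment": the same for the moment, N m; "grip_width": finger opening in m; "grasp_force": force on a finger pad.
Only numpy, scipy, OpenCV 4.12 (cv2) and the standard library are available. Lean on these libraries where they do the work, as an engineer would, in place of code of your own. Each camera call takes 0.05 s, during which the arm holds its last target. There are 200 camera calls.

### The job

The torch cooler on the welding bench is to be bled of air: pick up its loose filler cap by the wing, set it on the raised filler neck with the wing lined up with the neck's two notches, press it down against its spring and turn it clockwise (seen from above) half way to its lock, about 45 degrees, where the tank can still vent. Do not turn it on into the lock click, and finish while still gripping the cap there, pressed into the neck at half-turn, because it springs back off if let go. Leave the other things on the bench where they are.

Things in the scene. Friction and masses are not known exactly. Their poses are not given: they have to be found in the camera images.
- cap: Loose steel filler cap with a black plastic wing, 0.13 kg, standing on its skirt: round, 73 mm across, open below; skirt and roof 33 mm high with the straight upright wing on top (58 mm long, 14 mm thick, 26.5 mm tall; 59.5 mm high in all). Origin: middle of its underside. x along the wing, z up. It is the same after half a turn.
- cap_wing (a point): Middle of the wing, on the cap's axis, 46 mm above the cap's underside and 13 mm above its roof. x runs along the wing, y across its 14 mm thickness (the grip), z up.
- cap_lugs (a point): Point on the cap's axis midway between its two bayonet lugs, 5 mm above the cap's underside (41 mm below the wing's middle). The round lugs, 6 mm thick, stand inward from the skirt's 67 mm bore below the two ends of the wing (+x and -x), 53 mm apart tip to tip.
- seal (a joint): Sprung sealing disc inside the cap: metres pressed in, 0 when free, 0.0135 at most. It meets the neck's rim when the wing's middle is 34 mm above the rim, then pushes the cap up with 3 N and 0.9 N more for each mm.
- cooler: Torch water cooler, fixed on the bench: grey sheet-steel case, 240 mm along its x, 340 mm along its y, 190 mm high, couplings and switch on its -x face, filler neck upright on its top. Origin: middle of its underside; z up.
- filler_neck (a point): Centre of the open rim of the dark steel filler neck (48 mm across), 226 mm above the bench, 36 mm above the case top, 45 mm to -x and 85 mm to -y of the case's middle. Axes as the case's, z up. The cap's lugs go down through two notches in the ring round the neck, at +x and -x: wing parallel to this x, within about 10 degrees; 2 mm of play sideways.
- cam_ring (a point): Centre of the slick aluminium ring round the neck, 62 mm wide, top 6 mm below the rim; notches 18 mm wide at +x and -x. Lugs are under it once the wing's middle is under 28 mm above the rim. It then turns clockwise only, sinking down a ramp: under 25 mm at half-turn (45 degrees), 22 mm at the crest (70 degrees), then up 2 mm with a click, locked at 90. Let go before the crest, it springs back.
- magnet: Bystander: flat red welding magnet, 90 x 75 mm, 18 mm high, lying on the bench; origin on its underside.
- hammer: Bystander: ball-peen hammer with a wooden handle, 310 mm long along its x, 35 mm high, lying on the bench; origin on its underside.
- jug: Bystander: full white coolant bottle 100 mm across and 220 mm tall, standing; origin under its centre.
- channel: Bystander: piece of dark steel channel 160 x 60 mm, 30 mm high, lying with its flanges up; origin under its centre.
Things that resemble listed ones, but are neither listed nor needed, are in the scene too. Several things have the shape of the cap; the one meant has the colours described above.

How it is judged:
By the outcome, as a careful person would: the job done as asked, in the order asked, and still so for the second after the job is handed in, while the arm keeps its last pose, push and grip.
It also fails if it takes over 45 s, if anything falls off the work surface, if the arm or the gripper's body presses on something with over 40 N, if the wrist force passes 120 N, or if a joint passes its speed limit or range.

## Working session

There is one attempt and no reset: what is moved stays moved. The work goes in short steps, Python scripts to look and compute and a tool call to move; the robot and the scene stay as the last step left them, time stands still between calls to the robot, and variables do not carry over. Pictures are saved under pics/ and viewed, at most 10 in all, crops included, and the job is handed in when it is done.

Besides the shell and the picture viewer there is one more tool, called after "Request:" in YAML: its name, and indented under it one key for each argument. arm_command: Moves the arm, as the interface text tells. Its arguments: {"type":"object","properties":{"series":{"type":"array","items":{"type":"object","properties":{"tx":{"type":"number"},"ty":{"type":"number"},"tz":{"type":"number"},"ax":{"type":"number"},"ay":{"type":"number"},"az":{"type":"number"},"claw":{"type":"number"}}}}},"required":["series"]}

```bash
mkdir -p pics; ls; cat > h.py <<'E'
from plant import *
import numpy as np, cv2
from scipy.spatial.transform import Rotation as R
def camT(c, s=None):
    if 'T' in c: return np.array(c['T'])
    T=np.eye(4); T[:3,:3]=R.from_quat(s['ee_rot']).as_matrix(); T[:3,3]=s['tool_pos']
    return T@np.array(c['tool_from_camera'])
def ray(c,T,u,v):
    K=np.array(c['mtx']); k=c['k1']
    p=cv2.undistortPoints(np.array([[[u,v]]],float),K,np.array([k,0,0,0.]))[0,0]
    d=T[:3,:3]@np.array([p[0],-p[1],-1]); return T[:3,3],d
def at_z(c,T,u,v,z):
    o,d=ray(c,T,u,v); return o+d*(z-o[2])/d[2]
def proj(c,T,P):
    q=np.linalg.inv(T)@np.append(P,1); x=np.array([q[0],-q[1]])/-q[2]
    x=x*(1+c['k1']*(x@x)); K=np.array(c['mtx']); return K[0,0]*x[0]+K[0,2],K[1,1]*x[1]+K[1,2]
def tri(obs):
    A=np.zeros((3,3));b=np.zeros(3)
    for o,d in obs:
        d=d/np.linalg.norm(d);M=np.eye(3)-np.outer(d,d);A+=M;b+=M@o
    return np.linalg.solve(A,b)
def save(n,img): cv2.imwrite('pics/'+n+'.png',img[...,::-1])
E
python3 - <<'E'
from h import *
s=get_state(); print({k:np.round(v,3) for k,v in s.items()})
ims=[]
for n in ['scene','side']:
    c=camera(n);T=camT(c);ims.append(c['color'])
    print(n,T[:3,3].round(3),c['k1'])
    for t in ['cap','cooler','jug','hammer','channel','magnet']:
        print(t,[(round(r['score'],2),r['bbox']) for r in regions_of(t,c)])
    for t in ['cap_wing','filler_neck','cam_ring']:
        for r in spot_point(t,c):
            v,u=r['at'];z={'cap_wing':.046,'filler_neck':.226,'cam_ring':.22}[t]
            print(t,round(r['score'],2),round(u),round(v),at_z(c,T,u,v,z).round(3))
    save(n,c['color'])
E
```

```text
pics
{'clock': np.float64(0.0), 'qpos': array([-1.278,  0.312,  0.014,  1.513, -0.004,  1.319, -0.027]), 'qd': array([ 0.   ,  0.001, -0.001,  0.001, -0.   ,  0.   , -0.   ]), 'joint_efforts': array([-0.0000e+00, -3.7992e+01,  1.4600e-01, -2.3059e+01,  1.2000e-02,
        1.3000e-02, -0.0000e+00]), 'tool_pos': array([0.18 , 0.519, 0.252]), 'ee_rot': array([ 0.167,  0.986, -0.001, -0.   ]), 'ft_force': array([0.991, 0.237, 0.273]), 'moment': array([ 0.01 , -0.016,  0.026]), 'grasp_force': np.float64(0.0), 'grip_width': np.float64(0.085)}
scene [1.106 0.208 1.022] 0.02145567026768346
cap [(0.96, [158.4, 173.3, 180.9, 190.3]), (0.88, [167.6, 200.8, 195.2, 226.0]), (0.79, [240.8, 169.8, 264.2, 193.6]), (0.63, [128.5, 191.8, 153.8, 219.1])]
cooler [(0.68, [268.5, 228.6, 424.4, 359.6]), (0.24, [170.9, 199.6, 196.9, 226.1])]
jug [(0.86, [421.7, 187.6, 465.4, 256.8]), (0.16, [115.5, 231.9, 166.9, 280.6])]
hammer [(0.59, [188.1, 140.4, 256.0, 203.4]), (0.58, [269.0, 229.0, 421.7, 359.7])]
channel [(0.91, [118.8, 229.6, 169.9, 280.9])]
magnet [(0.76, [221.0, 233.7, 251.5, 262.2]), (0.16, [167.
[... 460 characters left out ...]
35.7]), (0.84, [251.0, 285.9, 277.4, 316.9]), (0.68, [332.9, 284.6, 360.6, 314.3]), (0.46, [205.4, 122.6, 321.2, 230.6])]
cooler [(0.8, [206.7, 122.8, 321.6, 229.7])]
jug [(0.87, [135.6, 148.8, 171.7, 213.6]), (0.42, [205.3, 120.0, 321.7, 230.6])]
hammer []
channel [(0.58, [368.7, 256.6, 424.4, 294.3])]
magnet [(0.71, [332.4, 286.0, 361.6, 314.0]), (0.66, [295.2, 243.7, 325.4, 270.4])]
cap_wing 0.88 290 272 [ 0.417 -0.202  0.046]
cap_wing 0.87 352 335 [ 0.394 -0.482  0.046]
cap_wing 0.73 389 316 [ 0.518 -0.501  0.046]
cap_wing 0.67 261 292 [ 0.301 -0.209  0.046]
cap_wing 0.62 347 294 [ 0.482 -0.372  0.046]
filler_neck 0.69 275 158 [0.586 0.076 0.226]
cam_ring 0.85 275 158 [0.594 0.086 0.22 ]
```

```bash
python3 - <<'E'
import cv2,numpy as np
a=cv2.imread('pics/scene.png')[130:370,100:480];b=cv2.imread('pics/side.png')[110:350,130:430]
cv2.imwrite('pics/v1.png',cv2.resize(a,None,fx=2.1,fy=2.1,interpolation=2))
cv2.imwrite('pics/v2.png',cv2.resize(b,None,fx=2.4,fy=2.4,interpolation=2))
E
```

```text
(no output)
```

View pics/v1.png

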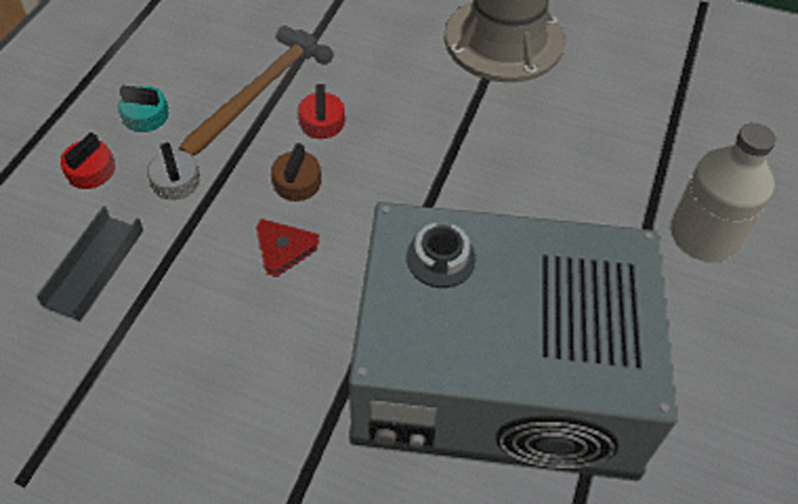

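View pics/v2.png

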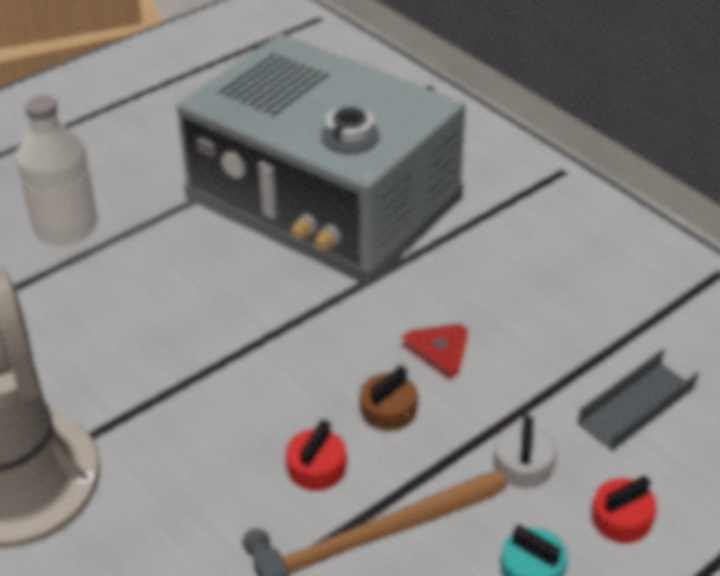

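Scene crop (2.1×, offset 100,130): cap-shaped things are teal at (143,107), red at (88,160) and (321,112), brown at (297,175), and light steel with a black wing at (173,172), which is about (182,212) in the full picture. The steel one fits the description, and it also stands at (525,450) in the side crop. The neck is at (441,250) in the scene crop.

```bash
python3 - <<'E'
from h import *
c=camera('scene');T=camT(c)
f=lambda x,y,z:at_z(c,T,100+x/2.1,130+y/2.1,z)
P=[f(*p,.19)[:2] for p in [(380,205),(655,233),(672,410),(354,378)]]
P=np.array(P);print(P.round(3),'centre',P.mean(0).round(3), [np.linalg.norm(P[i]-P[i-1]).round(3) for i in range(4)])
for i in range(4): d=P[i]-P[i-1];print(np.degrees(np.arctan2(d[1],d[0])).round(1))
a,b=f(166,145,.0595),f(175,178,.0595);d=b-a;print('wing',a,b,np.linalg.norm(d),np.degrees(np.arctan2(d[1],d[0])))
print('jug',f(705,250,0),'rim',f(442,242,.226))
print(f(182,150,.035),'hammer end')
c2=camera('side');T2=camT(c2)
print('neck tri',tri([ray(c,T,308,246),ray(c2,T2,275,158)]),'cap tri',tri([ray(c,T,178,206),ray(c2,T2,347,294)]))
s=get_state();w=camera('wrist');print(np.array(w['tool_from_camera']).round(3),np.array(w['mtx']).round(0))
E
```

```text
[[ 0.543 -0.014]
 [ 0.458  0.303]
 [ 0.671  0.359]
 [ 0.761  0.045]] centre [0.608 0.173] [np.float64(0.226), np.float64(0.328), np.float64(0.22), np.float64(0.328)]
-165.0
105.0
14.8
-74.0
wing [ 0.47226159 -0.38342054  0.0595    ] [ 0.52123574 -0.33938563  0.0595    ] 0.0658600092147146 41.96016085569689
jug [0.31281783 0.39681894 0.        ] rim [0.58892119 0.07958848 0.226     ]
[ 0.45561091 -0.37101398  0.035     ] hammer end
neck tri [0.59028264 0.07642028 0.22471175] cap tri [ 0.48647791 -0.37542406  0.04708463]
[[-0.001  0.965  0.264  0.067]
 [ 1.     0.     0.001 -0.   ]
 [ 0.001  0.264 -0.965 -0.119]
 [ 0.     0.     0.     1.   ]] [[352.   0. 277.]
 [  0. 352. 207.]
 [  0.   0.   1.]]
```

```bash
cat >> h.py <<'E'
def yaw(s): x=R.from_quat(s['ee_rot']).as_matrix()[:,0]; return np.degrees(np.arctan2(x[1],x[0]))
def plan(tgt, y1, n, p=None, y0=None):
    s=get_state(); p=np.array(s['tool_pos'] if p is None else p); y0=yaw(s) if y0 is None else y0
    dy=(y1-y0+180)%360-180; D=(np.array(tgt)-p)/n*100
    print('n',n,'yaw',round(y0,1),'->',y1,'az/row',round(-dy/n,2))
    for i in range(n):
        a=np.radians(y0+dy*i/n); X=np.array([np.cos(a),np.sin(a),0]);Y=np.array([X[1],-X[0],0])
        print('{"tx":%.2f,"ty":%.2f,"tz":%.2f,"az":%.2f}'%(D@X,D@Y,-D[2],-dy/n),end=',')
    print()
E
python3 - <<'E'
from h import *
plan([.40,.15,.38],90,10)
plan([.485,-.376,.19],42,14,[.40,.15,.38],90)
E
```

```text
n 10 yaw 160.8 -> 90 az/row 7.08
{"tx":-3.29,"ty":-2.77,"tz":-1.27,"az":7.08},{"tx":-3.60,"ty":-2.34,"tz":-1.27,"az":7.08},{"tx":-3.86,"ty":-1.88,"tz":-1.27,"az":7.08},{"tx":-4.07,"ty":-1.39,"tz":-1.27,"az":7.08},{"tx":-4.21,"ty":-0.88,"tz":-1.27,"az":7.08},{"tx":-4.28,"ty":-0.35,"tz":-1.27,"az":7.08},{"tx":-4.29,"ty":0.18,"tz":-1.27,"az":7.08},{"tx":-4.24,"ty":0.71,"tz":-1.27,"az":7.08},{"tx":-4.12,"ty":1.22,"tz":-1.27,"az":7.08},{"tx":-3.94,"ty":1.72,"tz":-1.27,"az":7.08},
n 14 yaw 90 -> 42 az/row 3.43
{"tx":-3.76,"ty":0.61,"tz":1.36,"az":3.43},{"tx":-3.71,"ty":0.83,"tz":1.36,"az":3.43},{"tx":-3.66,"ty":1.05,"tz":1.36,"az":3.43},{"tx":-3.59,"ty":1.27,"tz":1.36,"az":3.43},{"tx":-3.51,"ty":1.48,"tz":1.36,"az":3.43},{"tx":-3.41,"ty":1.69,"tz":1.36,"az":3.43},{"tx":-3.30,"ty":1.89,"tz":1.36,"az":3.43},{"tx":-3.19,"ty":2.08,"tz":1.36,"az":3.43},{"tx":-3.06,"ty":2.27,"tz":1.36,"az":3.43},{"tx":-2.91,"ty":2.45,"tz":1.36,"az":3.43},{"tx":-2.76,"ty":2.62,"tz":1.36,"az":3.43},{"tx":-2.60,"ty":2.78,"tz":1.36,"az":3.43},{"tx":-2.43,"ty":2.93,"tz":1.36,"az":3.43},{"tx":-2.25,"ty":3.07,"tz":1.36,"az":3.43},
```

Request:
arm_command:
  series:
    - {"tz":-5}
    - {"tz":-4.5,"az":7}
    - {"tx":-3.6,"ty":-2.3,"tz":-3,"az":7}
    - {"tx":-3.9,"ty":-1.9,"az":7}
    - {"tx":-4.1,"ty":-1.4,"az":7}
    - {"tx":-4.2,"ty":-0.9,"az":7}
    - {"tx":-4.3,"ty":-0.4,"az":7}
    - {"tx":-4.3,"ty":0.2,"az":7}
    - {"tx":-4.2,"ty":0.7,"az":7}
    - {"tx":-4.1,"ty":1.2,"az":7}

```text
invalid input at $.series[0]: expected keys tx, ty, tz, ax, ay, az, claw
```

```bash
python3 - <<'E'
from h import *
s=get_state();print(s['tool_pos'],s['clock'],s['qpos'].round(2))
plan([.485,-.376,.20],42,18)
E
```

```text
[0.18068901 0.51948195 0.25331753] 1.15 [-1.28  0.31  0.01  1.51 -0.    1.32 -0.03]
n 18 yaw 160.8 -> 42 az/row 6.6
{"tx":-3.23,"ty":-4.14,"tz":0.30,"az":6.60},{"tx":-3.69,"ty":-3.74,"tz":0.30,"az":6.60},{"tx":-4.09,"ty":-3.30,"tz":0.30,"az":6.60},{"tx":-4.44,"ty":-2.80,"tz":0.30,"az":6.60},{"tx":-4.74,"ty":-2.27,"tz":0.30,"az":6.60},{"tx":-4.97,"ty":-1.71,"tz":0.30,"az":6.60},{"tx":-5.13,"ty":-1.13,"tz":0.30,"az":6.60},{"tx":-5.23,"ty":-0.54,"tz":0.30,"az":6.60},{"tx":-5.25,"ty":0.07,"tz":0.30,"az":6.60},{"tx":-5.21,"ty":0.67,"tz":0.30,"az":6.60},{"tx":-5.10,"ty":1.27,"tz":0.30,"az":6.60},{"tx":-4.92,"ty":1.85,"tz":0.30,"az":6.60},{"tx":-4.67,"ty":2.40,"tz":0.30,"az":6.60},{"tx":-4.37,"ty":2.92,"tz":0.30,"az":6.60},{"tx":-4.00,"ty":3.40,"tz":0.30,"az":6.60},{"tx":-3.59,"ty":3.84,"tz":0.30,"az":6.60},{"tx":-3.12,"ty":4.23,"tz":0.30,"az":6.60},{"tx":-2.61,"ty":4.56,"tz":0.30,"az":6.60},
```

Request:
arm_command:
  series:
    - {"tx":0,"ty":0,"tz":-5,"ax":0,"ay":0,"az":0,"claw":1}
    - {"tx":0,"ty":0,"tz":-4.5,"ax":0,"ay":0,"az":7,"claw":1}
    - {"tx":-3.6,"ty":-2.3,"tz":-2,"ax":0,"ay":0,"az":7,"claw":1}
    - {"tx":-3.9,"ty":-1.9,"tz":0,"ax":0,"ay":0,"az":7,"claw":1}
    - {"tx":-4.1,"ty":-1.4,"tz":0,"ax":0,"ay":0,"az":7,"claw":1}
    - {"tx":-4.2,"ty":-0.9,"tz":0,"ax":0,"ay":0,"az":7,"claw":1}
    - {"tx":-4.3,"ty":-0.4,"tz":0,"ax":0,"ay":0,"az":7,"claw":1}
    - {"tx":-4.3,"ty":0.2,"tz":0,"ax":0,"ay":0,"az":7,"claw":1}
    - {"tx":-4.2,"ty":0.7,"tz":0,"ax":0,"ay":0,"az":7,"claw":1}
    - {"tx":-4.1,"ty":1.2,"tz":0,"ax":0,"ay":0,"az":7,"claw":1}

```text
clock: 2.15
tool_pos: [0.3586, 0.2231, 0.3686]
ee_rot: [0.659, 0.752, 0.001, -0.0]
ft_force: [0.8, 0.3, 0.1]
grip_width: 0.0852
grasp_force: 0.0
```

```bash
python3 - <<'E'
from h import *
s=get_state();print(s['tool_pos'],s['clock'],s['qpos'].round(2))
plan([.485,-.376,.20],42,16)
E
```

```text
[0.35855037 0.22311994 0.36858264] 2.15 [-0.96 -0.    0.36  1.6   0.    1.54 -0.46]
n 16 yaw 97.5 -> 42 az/row 3.47
{"tx":-3.82,"ty":0.29,"tz":1.05,"az":3.47},{"tx":-3.79,"ty":0.52,"tz":1.05,"az":3.47},{"tx":-3.75,"ty":0.75,"tz":1.05,"az":3.47},{"tx":-3.70,"ty":0.98,"tz":1.05,"az":3.47},{"tx":-3.63,"ty":1.20,"tz":1.05,"az":3.47},{"tx":-3.56,"ty":1.42,"tz":1.05,"az":3.47},{"tx":-3.46,"ty":1.63,"tz":1.05,"az":3.47},{"tx":-3.36,"ty":1.84,"tz":1.05,"az":3.47},{"tx":-3.24,"ty":2.04,"tz":1.05,"az":3.47},{"tx":-3.11,"ty":2.23,"tz":1.05,"az":3.47},{"tx":-2.97,"ty":2.41,"tz":1.05,"az":3.47},{"tx":-2.82,"ty":2.59,"tz":1.05,"az":3.47},{"tx":-2.66,"ty":2.75,"tz":1.05,"az":3.47},{"tx":-2.49,"ty":2.91,"tz":1.05,"az":3.47},{"tx":-2.30,"ty":3.06,"tz":1.05,"az":3.47},{"tx":-2.12,"ty":3.19,"tz":1.05,"az":3.47},
```

Request:
arm_command:
  series:
    - {"tx":-3.8,"ty":0.3,"tz":1,"ax":0,"ay":0,"az":3.5,"claw":1}
    - {"tx":-3.8,"ty":0.5,"tz":1,"ax":0,"ay":0,"az":3.5,"claw":1}
    - {"tx":-3.8,"ty":0.8,"tz":1,"ax":0,"ay":0,"az":3.5,"claw":1}
    - {"tx":-3.7,"ty":1.0,"tz":1,"ax":0,"ay":0,"az":3.5,"claw":1}
    - {"tx":-3.6,"ty":1.2,"tz":1,"ax":0,"ay":0,"az":3.5,"claw":1}
    - {"tx":-3.6,"ty":1.4,"tz":1,"ax":0,"ay":0,"az":3.5,"claw":1}
    - {"tx":-3.5,"ty":1.6,"tz":1,"ax":0,"ay":0,"az":3.5,"claw":1}
    - {"tx":-3.4,"ty":1.8,"tz":1,"ax":0,"ay":0,"az":3.5,"claw":1}
    - {"tx":-3.2,"ty":2.0,"tz":1,"ax":0,"ay":0,"az":3.5,"claw":1}
    - {"tx":-3.1,"ty":2.2,"tz":1,"ax":0,"ay":0,"az":3.5,"claw":1}

```text
clock: 3.15
tool_pos: [0.4373, -0.1511, 0.2683]
ee_rot: [0.854, 0.52, 0.001, 0.0]
ft_force: [0.8, 0.8, 0.1]
grip_width: 0.0853
grasp_force: 0.0
```

Request:
arm_command:
  series:
    - {"tx":-3,"ty":2.4,"tz":1,"ax":0,"ay":0,"az":3.5,"claw":1}
    - {"tx":-2.8,"ty":2.6,"tz":1,"ax":0,"ay":0,"az":3.5,"claw":1}
    - {"tx":-2.7,"ty":2.8,"tz":1,"ax":0,"ay":0,"az":3.5,"claw":1}
    - {"tx":-2.5,"ty":2.9,"tz":1,"ax":0,"ay":0,"az":3.5,"claw":1}
    - {"tx":-2.3,"ty":3.1,"tz":1,"ax":0,"ay":0,"az":3.5,"claw":1}
    - {"tx":-2.1,"ty":3.2,"tz":1,"ax":0,"ay":0,"az":3,"claw":1}
    - {"tx":0,"ty":0,"tz":1,"ax":0,"ay":0,"az":0,"claw":0.6}
    - {"tx":0,"ty":0,"tz":0,"ax":0,"ay":0,"az":0,"claw":0.6}
    - {"tx":0,"ty":0,"tz":0,"ax":0,"ay":0,"az":0,"claw":0.6}
    - {"tx":0,"ty":0,"tz":0,"ax":0,"ay":0,"az":0,"claw":0.6}

```text
clock: 4.15
tool_pos: [0.4856, -0.374, 0.1991]
ee_rot: [0.932, 0.362, 0.001, -0.0]
ft_force: [0.8, 0.1, -0.3]
grip_width: 0.0512
grasp_force: 0.0
```

```bash
python3 - <<'E'
from h import *
s=get_state();print(s['tool_pos'],s['clock'],s['qpos'].round(2),yaw(s))
c=camera('wrist');T=camT(c,s);save('w1',c['color'])
for r in spot_point('cap_wing',c): v,u=r['at'];print(r['score'],u,v,at_z(c,T,u,v,.046))
# roof circle/expected overlay
g=c['color'].copy()
for P in [(.4865,-.3755,.0595)]:
    print(proj(c,T,P))
E
```

```text
[ 0.48562851 -0.37401008  0.19911241] 4.15 [ 0.07  0.6   0.9   1.44 -0.47  1.33  0.16] 42.47618146072937
0.95 414.9 267.7 [ 0.51969123 -0.5030787   0.046     ]
0.85 279.9 194.3 [ 0.48907874 -0.37433216  0.046     ]
0.7 300.9 350.2 [ 0.39436412 -0.48750538  0.046     ]
0.63 58.4 110.7 [ 0.42247725 -0.20195738  0.046     ]
(np.float64(278.9171312779605), np.float64(201.80517638066524))
```

View pics/w1.png

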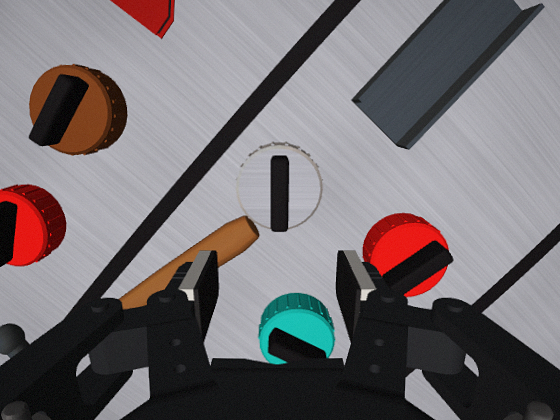

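The steel cap with the black wing is at (280,193), its wing running upright in the picture from (279,156) to (280,230), so it is already along tool x. The hammer handle ends at (250,225), left of the wing. The fingertips stay above it if I keep the opening small.

```bash
python3 - <<'E'
from h import *
s=get_state();c=camera('wrist');T=camT(c,s)
a=at_z(c,T,279.3,156,.0595);b=at_z(c,T,279.8,230,.0595);d=a-b
print((a+b)/2,np.linalg.norm(d),np.degrees(np.arctan2(d[1],d[0])),'roof',at_z(c,T,279.3,187,.033))
m=(a+b)/2; plan([m[0],m[1],.0575],yaw(s),9)
for P in [m]: print(proj(c,T,P))
E
```

```text
[ 0.49121373 -0.37220856  0.0595    ] 0.057246613649872394 42.91310679341629 roof [ 0.49108946 -0.37239031  0.033     ]
n 9 yaw 42.4 -> 42.45755139543732 az/row -0.0
{"tx":0.07,"ty":0.02,"tz":1.57,"az":-0.00},{"tx":0.07,"ty":0.02,"tz":1.57,"az":-0.00},{"tx":0.07,"ty":0.02,"tz":1.57,"az":-0.00},{"tx":0.07,"ty":0.02,"tz":1.57,"az":-0.00},{"tx":0.07,"ty":0.02,"tz":1.57,"az":-0.00},{"tx":0.07,"ty":0.02,"tz":1.57,"az":-0.00},{"tx":0.07,"ty":0.02,"tz":1.57,"az":-0.00},{"tx":0.07,"ty":0.02,"tz":1.57,"az":-0.00},{"tx":0.07,"ty":0.02,"tz":1.57,"az":-0.00},
(np.float64(279.5595401739577), np.float64(194.00168101923396))
```

Request:
arm_command:
  series:
    - {"tx":0.6,"ty":0.2,"tz":2,"ax":0,"ay":0,"az":0,"claw":0.5}
    - {"tx":0,"ty":0,"tz":3,"ax":0,"ay":0,"az":0,"claw":0.5}
    - {"tx":0,"ty":0,"tz":3,"ax":0,"ay":0,"az":0,"claw":0.5}
    - {"tx":0,"ty":0,"tz":2.5,"ax":0,"ay":0,"az":0,"claw":0.5}
    - {"tx":0,"ty":0,"tz":2,"ax":0,"ay":0,"az":0,"claw":0.5}
    - {"tx":0,"ty":0,"tz":1.2,"ax":0,"ay":0,"az":0,"claw":0.5}
    - {"tx":0,"ty":0,"tz":0.4,"ax":0,"ay":0,"az":0,"claw":0.5}
    - {"tx":0,"ty":0,"tz":0,"ax":0,"ay":0,"az":0,"claw":0.5}
    - {"tx":0,"ty":0,"tz":0,"ax":0,"ay":0,"az":0,"claw":0.2}
    - {"tx":0,"ty":0,"tz":0,"ax":0,"ay":0,"az":0,"claw":0}

```text
clock: 5.3
tool_pos: [0.491, -0.3736, 0.0586]
ee_rot: [0.933, 0.361, 0.001, 0.001]
ft_force: [0.3, -0.9, 0.1]
grip_width: 0.0142
grasp_force: 0.4
```

Request:
arm_command:
  series:
    - {"tx":0,"ty":0,"tz":0,"ax":0,"ay":0,"az":0,"claw":0}
    - {"tx":0,"ty":0,"tz":0,"ax":0,"ay":0,"az":0,"claw":0}
    - {"tx":0,"ty":0,"tz":0,"ax":0,"ay":0,"az":0,"claw":0}
    - {"tx":0,"ty":0,"tz":0,"ax":0,"ay":0,"az":0,"claw":0}
    - {"tx":0,"ty":0,"tz":0,"ax":0,"ay":0,"az":0,"claw":0}
    - {"tx":0,"ty":0,"tz":0,"ax":0,"ay":0,"az":0,"claw":0}
    - {"tx":0,"ty":0,"tz":0,"ax":0,"ay":0,"az":0,"claw":0}
    - {"tx":0,"ty":0,"tz":0,"ax":0,"ay":0,"az":0,"claw":0}
    - {"tx":0,"ty":0,"tz":0,"ax":0,"ay":0,"az":0,"claw":0}
    - {"tx":0,"ty":0,"tz":0,"ax":0,"ay":0,"az":0,"claw":0}

```text
clock: 6.3
tool_pos: [0.4911, -0.3738, 0.0588]
ee_rot: [0.933, 0.361, 0.001, 0.001]
ft_force: [-1.2, 1.1, 5.6]
grip_width: 0.0131
grasp_force: 60.9
```

```bash
python3 - <<'E'
from h import *
plan([.513,.056,.36],15,10,[.491,-.374,.36],42.4)
E
```

```text
n 10 yaw 42.4 -> 15 az/row 2.74
{"tx":3.06,"ty":-3.03,"tz":-0.00,"az":2.74},{"tx":2.91,"ty":-3.17,"tz":-0.00,"az":2.74},{"tx":2.76,"ty":-3.31,"tz":-0.00,"az":2.74},{"tx":2.60,"ty":-3.43,"tz":-0.00,"az":2.74},{"tx":2.43,"ty":-3.55,"tz":-0.00,"az":2.74},{"tx":2.26,"ty":-3.67,"tz":-0.00,"az":2.74},{"tx":2.08,"ty":-3.77,"tz":-0.00,"az":2.74},{"tx":1.90,"ty":-3.86,"tz":-0.00,"az":2.74},{"tx":1.71,"ty":-3.95,"tz":-0.00,"az":2.74},{"tx":1.52,"ty":-4.03,"tz":-0.00,"az":2.74},
```

Request:
arm_command:
  series:
    - {"tx":0,"ty":0,"tz":-1,"ax":0,"ay":0,"az":0,"claw":0}
    - {"tx":0,"ty":0,"tz":-2,"ax":0,"ay":0,"az":0,"claw":0}
    - {"tx":0,"ty":0,"tz":-3,"ax":0,"ay":0,"az":0,"claw":0}
    - {"tx":0,"ty":0,"tz":-4,"ax":0,"ay":0,"az":0,"claw":0}
    - {"tx":0,"ty":0,"tz":-4,"ax":0,"ay":0,"az":0,"claw":0}
    - {"tx":0,"ty":0,"tz":-4,"ax":0,"ay":0,"az":0,"claw":0}
    - {"tx":0,"ty":0,"tz":-4,"ax":0,"ay":0,"az":0,"claw":0}
    - {"tx":0,"ty":0,"tz":-4,"ax":0,"ay":0,"az":0,"claw":0}
    - {"tx":0,"ty":0,"tz":-3,"ax":0,"ay":0,"az":0,"claw":0}
    - {"tx":0,"ty":0,"tz":-1,"ax":0,"ay":0,"az":0,"claw":0}

```text
clock: 7.3
tool_pos: [0.4904, -0.3742, 0.3611]
ee_rot: [0.933, 0.361, 0.001, 0.003]
ft_force: [0.7, -0.5, -1.5]
grip_width: 0.0129
grasp_force: 60.0
```

Request:
arm_command:
  series:
    - {"tx":3.1,"ty":-3.0,"tz":0,"ax":0,"ay":0,"az":2.7,"claw":0}
    - {"tx":2.9,"ty":-3.2,"tz":0,"ax":0,"ay":0,"az":2.7,"claw":0}
    - {"tx":2.8,"ty":-3.3,"tz":0,"ax":0,"ay":0,"az":2.7,"claw":0}
    - {"tx":2.6,"ty":-3.4,"tz":0,"ax":0,"ay":0,"az":2.7,"claw":0}
    - {"tx":2.4,"ty":-3.6,"tz":0,"ax":0,"ay":0,"az":2.7,"claw":0}
    - {"tx":2.3,"ty":-3.7,"tz":0,"ax":0,"ay":0,"az":2.7,"claw":0}
    - {"tx":2.1,"ty":-3.8,"tz":0,"ax":0,"ay":0,"az":2.7,"claw":0}
    - {"tx":1.9,"ty":-3.9,"tz":0,"ax":0,"ay":0,"az":2.7,"claw":0}
    - {"tx":1.7,"ty":-3.9,"tz":0,"ax":0,"ay":0,"az":2.7,"claw":0}
    - {"tx":1.5,"ty":-4.0,"tz":0,"ax":0,"ay":0,"az":2.7,"claw":0}

```text
clock: 8.3
tool_pos: [0.5109, 0.0597, 0.3558]
ee_rot: [0.991, 0.132, -0.001, -0.0]
ft_force: [0.9, -0.2, -1.4]
grip_width: 0.0127
grasp_force: 60.0
```

Request:
arm_command:
  series:
    - {"tx":0,"ty":0,"tz":0,"ax":0,"ay":0,"az":0,"claw":0}
    - {"tx":0,"ty":0,"tz":0,"ax":0,"ay":0,"az":0,"claw":0}
    - {"tx":0,"ty":0,"tz":0,"ax":0,"ay":0,"az":0,"claw":0}
    - {"tx":0,"ty":0,"tz":0,"ax":0,"ay":0,"az":0,"claw":0}
    - {"tx":0,"ty":0,"tz":0,"ax":0,"ay":0,"az":0,"claw":0}
    - {"tx":0,"ty":0,"tz":0,"ax":0,"ay":0,"az":0,"claw":0}
    - {"tx":0,"ty":0,"tz":0,"ax":0,"ay":0,"az":0,"claw":0}
    - {"tx":0,"ty":0,"tz":0,"ax":0,"ay":0,"az":0,"claw":0}
    - {"tx":0,"ty":0,"tz":0,"ax":0,"ay":0,"az":0,"claw":0}
    - {"tx":0,"ty":0,"tz":0,"ax":0,"ay":0,"az":0,"claw":0}

```text
clock: 9.3
tool_pos: [0.512, 0.0578, 0.3573]
ee_rot: [0.991, 0.133, 0.0, -0.0]
ft_force: [-0.5, 0.3, -1.0]
grip_width: 0.0131
grasp_force: 60.0
```

```bash
python3 - <<'E'
from h import *
s=get_state();print(s['tool_pos'],s['clock'],s['qpos'].round(2),yaw(s),s['ee_rot'])
c=camera('wrist');T=camT(c,s);save('w2',c['color'])
for t,z in [('filler_neck',.226),('cam_ring',.22),('cap_wing',s['tool_pos'][2]-.0128)]:
  for r in spot_point(t,c): v,u=r['at'];print(t,r['score'],u,v,at_z(c,T,u,v,z))
print(proj(c,T,(.590,.077,.226)))
E
```

```text
[0.51202868 0.05779426 0.35733193] 9.3 [-0.93  0.3   1.05  1.42 -0.26  1.57 -1.2 ] 15.32955872664017 [ 9.91065374e-01  1.33376987e-01  5.99237270e-05 -1.40126951e-05]
filler_neck 0.77 277.2 95.4 [0.58618281 0.07759136 0.226     ]
cam_ring 0.69 277.3 93.7 [0.58757194 0.07788508 0.22      ]
cap_wing 0.78 441.8 280.8 [ 0.52813936 -0.01007971  0.34453193]
cap_wing 0.65 413.0 353.8 [ 0.49071923 -0.01203978  0.34453193]
cap_wing 0.62 276.6 278.1 [0.51166714 0.05772442 0.34453193]
(np.float64(279.51540093137424), np.float64(90.07862546442608))
```

View pics/w2.png

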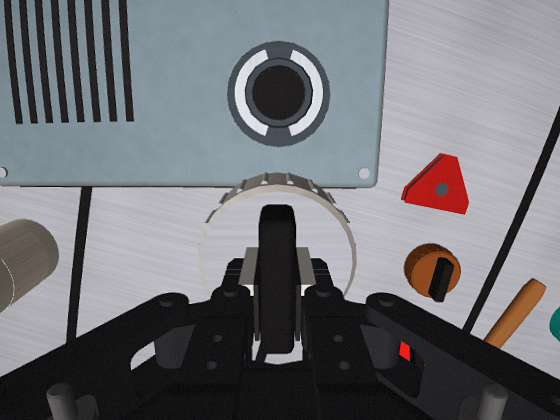

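```bash
python3 - <<'E'
from h import *
s=get_state();c=camera('wrist');T=camT(c,s);im=cv2.cvtColor(c['color'],cv2.COLOR_RGB2GRAY)
roi=np.zeros_like(im);roi[35:150,222:336]=255
def ell(mask,z,name):
    cs,_=cv2.findContours(mask&roi,0,2); p=np.vstack([k for k in cs if cv2.contourArea(k)>60])
    h=cv2.convexHull(p);e=cv2.fitEllipse(h);P=at_z(c,T,*e[0],z)
    print(name,np.round(e[0],1),np.round(e[1],1),P.round(4))
ell(((im>185)*255).astype('u1'),.22,'ring')
ell(((im<35)*255).astype('u1'),.226,'bore')
def circ(ctr,r,z): return np.array([proj(c,T,(ctr[0]+r*np.cos(a),ctr[1]+r*np.sin(a),z)) for a in np.linspace(0,6.28,60)])
for nm,r,z in [('ring31',.031,.22),('rim24',.024,.226)]:
    q=circ((.5875,.0778),r,z);print(nm,q.min(0).round(1),q.max(0).round(1))
tp=s['tool_pos'];q=circ(tp,.0365,tp[2]-.0258);print('roof exp',q.min(0).round(1),q.max(0).round(1))
x=R.from_quat(s['ee_rot']).as_matrix()[:,0]
for k in(-.029,.029):
  print('wing top end',proj(c,T,tp+[0,0,.0007]+x*k))
g=cv2.resize(c['color'][30:370,180:380],None,fx=1.75,fy=1.75,interpolation=2)
save('w3',g)
E
```

```text
ring [278.3  92.1] [87.7 89.8] [0.5887 0.0775 0.22  ]
bore [278.2  92. ] [51.7 53.2] [0.5885 0.0776 0.226 ]
ring31 [233.2  47.3] [321.7 138.4]
rim24 [242.3  56.6] [312.6 128.9]
roof exp [195.1 183.9] [358.1 333.9]
wing top end (np.float64(276.74930937334096), np.float64(357.64597271861356))
wing top end (np.float64(276.63779580878406), np.float64(219.72536252871447))
```

View pics/w3.png

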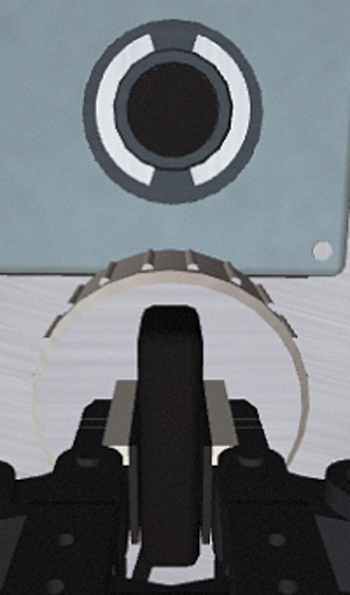

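The neck ring centre is at (278,92), with its notches straight above and below at (277,47) and (277,135), parallel to the wing, so the yaw already fits. The cap sits square in the grip, about 1 mm toward tool +x.

Request:
arm_command:
  series:
    - {"tx":1.5,"ty":0.1,"tz":0,"ax":0,"ay":0,"az":0,"claw":0}
    - {"tx":2.2,"ty":0,"tz":0,"ax":0,"ay":0,"az":0,"claw":0}
    - {"tx":2.2,"ty":0,"tz":0,"ax":0,"ay":0,"az":0,"claw":0}
    - {"tx":1.4,"ty":0,"tz":0,"ax":0,"ay":0,"az":0,"claw":0}
    - {"tx":0.5,"ty":0,"tz":1,"ax":0,"ay":0,"az":0,"claw":0}
    - {"tx":0,"ty":0,"tz":2,"ax":0,"ay":0,"az":0,"claw":0}
    - {"tx":0,"ty":0,"tz":2,"ax":0,"ay":0,"az":0,"claw":0}
    - {"tx":0,"ty":0,"tz":1.5,"ax":0,"ay":0,"az":0,"claw":0}
    - {"tx":0,"ty":0,"tz":0.2,"ax":0,"ay":0,"az":0,"claw":0}
    - {"tx":0,"ty":0,"tz":0,"ax":0,"ay":0,"az":0,"claw":0}

```text
clock: 10.55
tool_pos: [0.5869, 0.0775, 0.2899]
ee_rot: [0.991, 0.133, -0.001, -0.0]
ft_force: [-0.3, -0.0, -2.2]
grip_width: 0.0126
grasp_force: 60.0
```

```bash
python3 - <<'E'
from h import *
s=get_state();print(s['tool_pos'],s['clock'],s['qpos'].round(2),yaw(s),s['ee_rot'],s['ft_force'])
print(((np.array([.5873,.0776])-s['tool_pos'][:2])@np.array([[.9646,.2638],[.2638,-.9646]]))*100)
a=camera('scene')['color'][180:280,250:370];b=camera('side')['color'][90:190,220:340]
save('n1',cv2.resize(np.hstack([a,b]),None,fx=3.2,fy=3.2,interpolation=2))
E
```

```text
[0.58685585 0.07748262 0.28987253] 10.55 [-0.77  0.51  0.98  1.34 -0.42  1.5  -1.13] 15.320998354843756 [ 9.91075144e-01  1.33302798e-01 -6.38985576e-04 -1.18397839e-04] [-0.30784425 -0.03424325 -2.15716752]
[0.04593872 0.00039457]
```

View pics/n1.png

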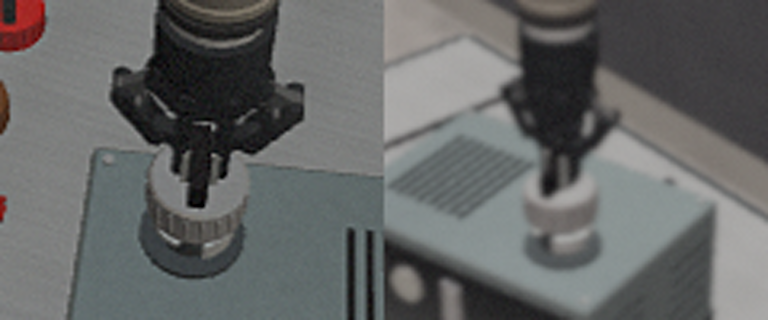

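Scene and side views show the cap centred over the neck at (198,200) and (560,205) in the crops. Lowering gently.

Request:
arm_command:
  series:
    - {"tx":0.05,"ty":0,"tz":0.4,"ax":0,"ay":0,"az":0,"claw":0}
    - {"tx":0,"ty":0,"tz":0.4,"ax":0,"ay":0,"az":0,"claw":0}
    - {"tx":0,"ty":0,"tz":0.3,"ax":0,"ay":0,"az":0,"claw":0}
    - {"tx":0,"ty":0,"tz":0.2,"ax":0,"ay":0,"az":0,"claw":0}
    - {"tx":0,"ty":0,"tz":0.2,"ax":0,"ay":0,"az":0,"claw":0}
    - {"tx":0,"ty":0,"tz":0.2,"ax":0,"ay":0,"az":0,"claw":0}
    - {"tx":0,"ty":0,"tz":0.2,"ax":0,"ay":0,"az":0,"claw":0}
    - {"tx":0,"ty":0,"tz":0.1,"ax":0,"ay":0,"az":0,"claw":0}
    - {"tx":0,"ty":0,"tz":0,"ax":0,"ay":0,"az":0,"claw":0}
    - {"tx":0,"ty":0,"tz":0,"ax":0,"ay":0,"az":0,"claw":0}

```text
clock: 11.65
tool_pos: [0.5885, 0.0774, 0.2711]
ee_rot: [0.991, 0.133, 0.001, 0.0]
ft_force: [-0.1, -0.0, 3.8]
grip_width: 0.0126
grasp_force: 60.4
```

Request:
arm_command:
  series:
    - {"tx":0,"ty":0,"tz":0.2,"ax":0,"ay":0,"az":0,"claw":0}
    - {"tx":0,"ty":0,"tz":0.2,"ax":0,"ay":0,"az":0,"claw":0}
    - {"tx":0,"ty":0,"tz":0.2,"ax":0,"ay":0,"az":0,"claw":0}
    - {"tx":0,"ty":0,"tz":0.1,"ax":0,"ay":0,"az":0,"claw":0}
    - {"tx":0,"ty":0,"tz":0.1,"ax":0,"ay":0,"az":0,"claw":0}
    - {"tx":0,"ty":0,"tz":0,"ax":0,"ay":0,"az":0,"claw":0}
    - {"tx":0,"ty":0,"tz":0,"ax":0,"ay":0,"az":0,"claw":0}
    - {"tx":0,"ty":0,"tz":0,"ax":0,"ay":0,"az":0,"claw":0}
    - {"tx":0,"ty":0,"tz":0,"ax":0,"ay":0,"az":0,"claw":0}
    - {"tx":0,"ty":0,"tz":0,"ax":0,"ay":0,"az":0,"claw":0}

```text
clock: 12.65
tool_pos: [0.589, 0.0773, 0.2642]
ee_rot: [0.991, 0.133, 0.002, 0.0]
ft_force: [0.1, -0.3, 9.8]
grip_width: 0.0127
grasp_force: 61.3
```

```bash
python3 - <<'E'
from h import *
s=get_state();print(s['tool_pos'],s['clock'],s['qpos'].round(2),yaw(s),s['ft_force'],s['moment'].round(2))
E
```

```text
[0.58895235 0.07726879 0.2641921 ] 12.65 [-0.78  0.53  0.97  1.39 -0.43  1.44 -1.12] 15.326031612093308 [ 0.08169678 -0.28010702  9.80106362] [ 0.03  0.12 -0.02]
```

Request:
arm_command:
  series:
    - {"tx":-0.05,"ty":0,"tz":0.1,"ax":0,"ay":0,"az":0,"claw":0}
    - {"tx":-0.05,"ty":0,"tz":0.1,"ax":0,"ay":0,"az":0,"claw":0}
    - {"tx":0,"ty":0,"tz":0,"ax":0,"ay":0,"az":4,"claw":0}
    - {"tx":0,"ty":0,"tz":0,"ax":0,"ay":0,"az":4,"claw":0}
    - {"tx":0,"ty":0,"tz":0,"ax":0,"ay":0,"az":4,"claw":0}
    - {"tx":0,"ty":0,"tz":0,"ax":0,"ay":0,"az":4,"claw":0}
    - {"tx":0,"ty":0,"tz":0,"ax":0,"ay":0,"az":4,"claw":0}
    - {"tx":0,"ty":0,"tz":0,"ax":0,"ay":0,"az":4,"claw":0}
    - {"tx":0,"ty":0,"tz":0,"ax":0,"ay":0,"az":0,"claw":0}
    - {"tx":0,"ty":0,"tz":0,"ax":0,"ay":0,"az":0,"claw":0}

```text
clock: 13.65
tool_pos: [0.5885, 0.0768, 0.2627]
ee_rot: [0.997, -0.076, 0.003, -0.0]
ft_force: [0.4, 0.1, 11.2]
grip_width: 0.0128
grasp_force: 61.7
```

```bash
python3 - <<'E'
from h import *
s=get_state();print(s['tool_pos'],s['clock'],s['qpos'].round(2),yaw(s),s['ft_force'],s['moment'].round(2))
E
```

```text
[0.58849349 0.07675327 0.26266964] 13.65 [-0.82  0.56  1.07  1.4  -0.49  1.46 -1.49] -8.676084873012908 [ 0.37791127  0.10843157 11.19175363] [-0.01 -0.03 -0.01]
```

Request:
arm_command:
  series:
    - {"tx":0,"ty":0,"tz":0,"ax":0,"ay":0,"az":3.5,"claw":0}
    - {"tx":0,"ty":0,"tz":0,"ax":0,"ay":0,"az":3.5,"claw":0}
    - {"tx":0,"ty":0,"tz":0,"ax":0,"ay":0,"az":3.5,"claw":0}
    - {"tx":0,"ty":0,"tz":0,"ax":0,"ay":0,"az":3.5,"claw":0}
    - {"tx":0,"ty":0,"tz":0,"ax":0,"ay":0,"az":3.5,"claw":0}
    - {"tx":0,"ty":0,"tz":0,"ax":0,"ay":0,"az":3.5,"claw":0}
    - {"tx":0,"ty":0,"tz":0,"ax":0,"ay":0,"az":0,"claw":0}
    - {"tx":0,"ty":0,"tz":0,"ax":0,"ay":0,"az":0,"claw":0}
    - {"tx":0,"ty":0,"tz":0,"ax":0,"ay":0,"az":0,"claw":0}
    - {"tx":0,"ty":0,"tz":0,"ax":0,"ay":0,"az":0,"claw":0}

```text
clock: 14.65
tool_pos: [0.5884, 0.0767, 0.2627]
ee_rot: [0.967, -0.256, 0.002, -0.0]
ft_force: [0.7, -0.7, 11.6]
grip_width: 0.0128
grasp_force: 61.7
```

```bash
python3 - <<'E'
from h import *
s=get_state();print(s['tool_pos'],s['clock'],s['qpos'].round(2),yaw(s),s['ft_force'],s['moment'].round(2))
c=camera('wrist');save('w4',c['color'])
a=camera('scene')['color'][180:280,250:370];b=camera('side')['color'][90:190,220:340]
w=cv2.resize(c['color'],(768,576))[0:280]
save('n2',np.vstack([cv2.resize(np.hstack([a,b]),(768,320),interpolation=2),w]))
E
```

```text
[0.58842205 0.07669436 0.26265224] 14.65 [-0.86  0.6   1.16  1.4  -0.55  1.48 -1.81] -29.674598031463255 [ 0.68603779 -0.71996449 11.59344623] [ 0.03 -0.03  0.02]
```

View pics/n2.png

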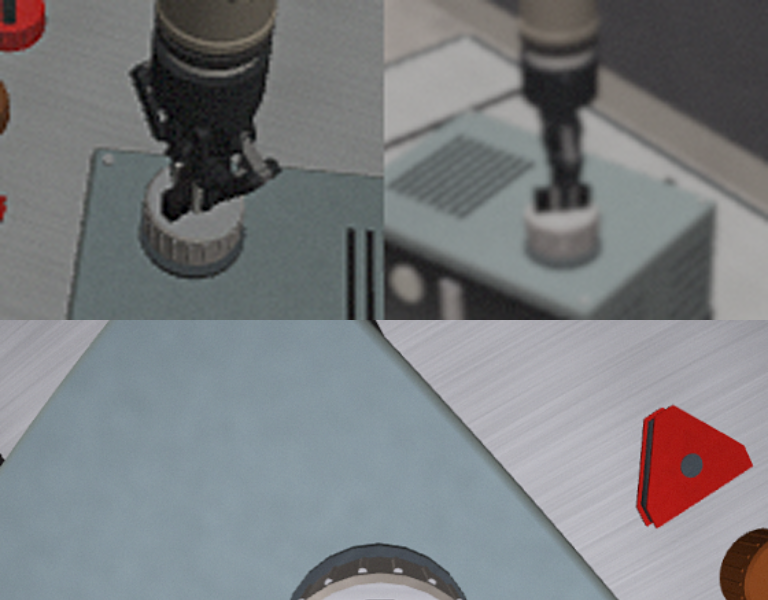

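View pics/w4.png

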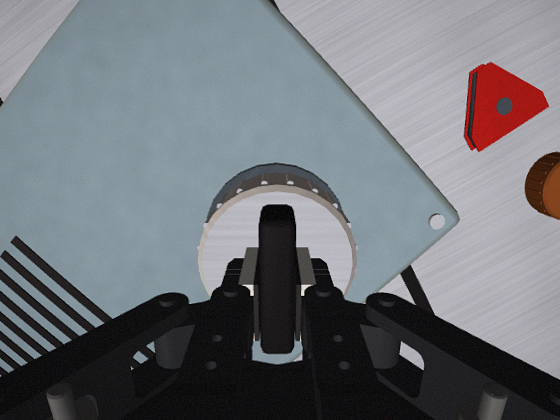

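The cap sits low on the neck, (195,220) in the scene crop. The wing is still centred in the grip at (278,280) in the wrist view, and 45° of clockwise turn is done. The 12 N push matches the wing's middle being about 23–24 mm above the rim, so I'm handing in.

```bash
python3 -c "
from plant import *
print(close_job())"
```

```text
the job is handed in; nothing more can be done
None
```

I handed the job in with the steel cap pressed into the filler neck, turned 45° clockwise and still gripped there; the wing's middle is about 24 mm above the rim, short of the lock click, after about 15 s of the 45 s.

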